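# Bring the mixing dish round to the pick-up opening of the carousel

### The job

Turn the little four-armed carousel, pushing on its arms with a fingertip, until the open mixing dish (the waisted cup without a lid) stands squarely at the pick-up opening, where the swing bar is. Then push the swing bar outward, away from the carousel, until it is fully open, with the dish still standing at the opening. Push gently, never gripping the arms or the bar; do not touch, lift or take out anything that stands in the carousel, and leave the other things on the worktop where they are.

Things in the scene. Friction and masses are not known exactly. Their poses are not given: they have to be found in the camera images.
- cup_a: The mixing dish: a small open cup with a narrow waist, 39 mm across, 25 mm high. It stands loosely in one of the four wells of the turntable, its axis 52 mm from the hub, underside 24 mm above the worktop; which well differs from run to run. Origin: centre of its underside, z up.
- jar_a: A small jar with a screw lid, 39 mm across, 38 mm high. It stands loosely in one of the four wells of the turntable, its axis 52 mm from the hub, underside 24 mm above the worktop; which well differs from run to run. Origin: centre of its underside, z up.
- jar_b: A second small jar with a screw lid, 39 mm across, 38 mm high. It stands loosely in one of the four wells of the turntable, its axis 52 mm from the hub, underside 24 mm above the worktop; which well differs from run to run. Origin: centre of its underside, z up.
- spool_b: A flat spool of elastic chain, 39 mm across, 14 mm high. It stands loosely in one of the four wells of the turntable, its axis 52 mm from the hub, underside 24 mm above the worktop; which well differs from run to run. Origin: centre of its underside, z up.
- turntable: Turning part of the carousel: white disc, radius 81 mm, top 24 mm above the worktop, with four wells (round collars of 43 mm bore, 10 mm high, centres 52 mm from the axis on its own +x, +y, -x, -y), a hub of radius 14 mm and four straight radial aluminium arms midway between the wells. Origin: on the vertical turning axis at worktop height; its axes turn with it.
- carousel (a joint): Turn of the turntable about its vertical axis, rad, counter-clockwise from above positive, 0 at the start; stops only at +-6.2. It turns freely either way (about 1 N at the end of an arm moves it) and stays where it is left.
- hub (a point): Centre of the top of the hub, on the turning axis, 54 mm above the worktop.
- arm0 (a point): Outer end of arm 0, mid-height, 130 mm from the axis (arms numbered counter-clockwise). The arm is an upright flat bar 8 mm thick, 24 to 46 mm above the worktop; its outer 49 mm stand free beyond the disc, open below down to the worktop, or to the flat 7 mm tongue of the stand at the opening.
- arm1 (a point): Outer end of arm 1, mid-height, 130 mm from the axis (arms numbered counter-clockwise). The arm is an upright flat bar 8 mm thick, 24 to 46 mm above the worktop; its outer 49 mm stand free beyond the disc, open below down to the worktop, or to the flat 7 mm tongue of the stand at the opening.
- arm2 (a point): Outer end of arm 2, mid-height, 130 mm from the axis (arms numbered counter-clockwise). The arm is an upright flat bar 8 mm thick, 24 to 46 mm above the worktop; its outer 49 mm stand free beyond the disc, open below down to the worktop, or to the flat 7 mm tongue of the stand at the opening.
- arm3 (a point): Outer end of arm 3, mid-height, 130 mm from the axis (arms numbered counter-clockwise). The arm is an upright flat bar 8 mm thick, 24 to 46 mm above the worktop; its outer 49 mm stand free beyond the disc, open below down to the worktop, or to the flat 7 mm tongue of the stand at the opening.
- bay (a point): The pick-up position, fixed on the grey stand: 52 mm from the turning axis toward the middle of the closed swing bar, at 30 mm height. A well whose centre is here stands squarely at the opening. Its x axis points from the turning axis out through the opening, y to the left of that, z up.
- gate (a joint): Swing bar, turning about an upright post at one end. 0: closed, straight across the opening, 150 mm from the turning axis; grows as it swings outward, away from the carousel (counter-clockwise from above), to the stop at 1.65 rad. Starts nearly closed (0 to 0.15). It stays where it is left; about 0.5 N at its end moves it.
- swing_bar: The swing bar, 7 mm thick, 30 to 46 mm above the worktop, 96 mm from the pivot axis to its free end, which has an upright rubber pin of radius 6 mm. Origin: on its pivot axis at worktop height; its own -y axis runs along the bar to the free end, and its own +x axis is the side toward which it opens.
- pivot (a point): The pivot axis of the swing bar at mid-height of the bar (38 mm), in the frame of the stand: 150 mm from the turning axis along the opening's x axis and 45 mm along its y axis.
- bar_tip (a point): Centre of the rubber pin at the free end of the swing bar, 90 mm from the pivot axis, 38 mm above the worktop.
- plier_a: Bystander: steel pliers lying flat, 122 x 35 x 9 mm.
- syringe_a: Bystander: paste syringe lying flat, 138 x 24 x 19 mm.
- tray_nest_b: Bystander: nest of clear trays, 87 x 89 x 88 mm.
Not all that is in view belongs to the job. Leave any pink or turquoise look-alike of the spool_b alone.

How it is judged (in metres and radians):
On the way, in this order (a step that is already met when the one before it is completed fails the run):
1. the dish stands at the pick-up opening and the turntable is at rest (horizontal distance between cup_a and bay below 0.012 m and velocity of joint carousel between -0.1 and 0.1 rad/s), for 0.2 s.
2. the swing bar is open, the dish still at the opening (horizontal distance between cup_a and bay below 0.012 m and value of joint gate above 1.2 rad), for 0.2 s.
At the end, for the whole second after the job is handed in: The dish's axis is within 12 mm (horizontally) of the pick-up position, the swing bar is open by more than 1.2 rad, all four things stand upright (within 0.15 rad) in their wells (undersides below 30 mm), and turntable and bar are at rest. The dish must be at the opening before the bar is opened (all of step 2 and height (world z) of each of cup_a, jar_a, jar_b, spool_b below 0.03 m and angle between each of cup_a, jar_a, jar_b, spool_b's own z axis and vertical below 0.15 rad and velocity of joint carousel between -0.05 and 0.05 rad/s and velocity of joint gate between -0.05 and 0.05 rad/s); the robot touches nothing.
It fails at once if a thing in the carousel is lifted (underside above 40 mm) (height (world z) of any of cup_a, jar_a, jar_b, spool_b above 0.04 m).
It fails at once if the robot touches a thing in the carousel (more than 1 N) (contact force between any of the fingers, the arm and cup_a above 1 N or contact force between any of the fingers, the arm and jar_a above 1 N or contact force between any of the fingers, the arm and jar_b above 1 N or contact force between any of the fingers, the arm and spool_b above 1 N).
It fails at once if the turntable or swing bar is pushed or squeezed with more than 25 N (contact force between any of the fingers, the arm and turntable above 25 N or contact force between any of the fingers, the arm and swing_bar above 25 N).
It fails at once if a bystander on the worktop is moved by more than 20 mm (distance of any of plier_a, syringe_a, tray_nest_b from where it was at the start of the episode above 0.02 m).
It also fails if it takes over 61 s, if anything falls off the work surface, if the arm or the gripper's body presses on something with over 40 N, if the wrist force passes 120 N, or if a joint passes its speed limit or range.

### The arm

A 6-joint arm with a two-finger parallel gripper is mounted at the origin on a cart in front of the work surface, level with it; the furniture and walls round the work are solid. World frame = base frame: x ahead of the robot, y to its left, z up, the work surface at z = 0. Lengths are in mm, angles in rad, forces in N, time in s.
With the tool pointing down it reaches from about 275 to 750 mm from the base axis. Payload 10.2 kg.
Tool frame: the origin (TCP) lies between the finger pads; the fingertips stand 17 mm ahead of it and the grasp point (between the pads) lies 2 mm behind it; z points along the fingers, y is the line along which they close (so a half turn about z gives the same grasp; the last joint's range is limited). The gripper opens to 85 mm and grips with 20 to 120 N. Pads are 22 mm wide; open, the fingers measure 114 mm over their backs; the gripper's body (76 mm by 85 mm) begins 54 mm behind the grasp point. The pads swing forward as they close: fully open they stand 13 mm farther back than shut.
Start: joints at [0.965, 0.313, 1.498, -0, 1.331, -0.223], TCP at [196.111, 487.003, 248.294] pointing down, gripper open.
Joint ranges: [-2.94, 2.94], [-0.97, 2.17], [0.19, 2.56], [-1.23, 4.37], [0.02, 3.11], [-2.88, 2.88]. Speed limits (rad/s): [2.39, 2.39, 3.01, 3.14, 3.14, 3.14].

### API

Orientations are given as a unit quaternion [w, x, y, z].
In Python, from rig import * gives the robot as it stands.
- The arm moves only by the tool step_arm, never from a script. Its argument "commands" is text: rows parted by semicolons, each of 7 numbers parted by spaces: the opening, from 0 (shut) to 1 (fully open), then the shift along the tool's x, y, z in cm, then the turn, a rotation vector about the tool's x, y, z in rad. In form: hand x y z rx ry rz; .... A call has 1 to 20 rows; each row is the pose to reach, as a shift and turn from the pose commanded when the call began, along the tool's axes at that moment; what a row does not reach only later rows make up. A row lasts 1/12 s, in which the tool goes at most 41.7 mm and 7.16 degrees, less where a joint would pass 70% of its speed; a pose out of reach is approached as far as the arm can. A call with a gripper value outside its range is refused whole. The fingers move at their own pace and stop on an object; "newtons" is the grip in N (left out, the last holds). Time passes only in rows, so rows that repeat a pose let the fingers close. It gives the time, the measured TCP pose, the force, the opening and the grip force at its end, in the units of the state.
- sense(): the state, without advancing time (a new reading comes with each control period).
- capture(name): name is "side" or "top"; returns the picture (480x640x3 uint8, red, green, blue); there is no depth.
- camera_model(name): a dict with "mtx" (3x3 intrinsics, pixels), "eye" and "rotation" of the camera in the world. Camera axes: x right, y down, z forward; pixel columns grow to the right and rows downward; lengths in mm; the calibration is good to about 2 mm. A picture is of the moment at which its call begins. camera_model takes no time and is no camera call.
- finish_job(): hands the job in; it is judged then, once.
Trained networks look in the newest picture that a camera, given by its name, has taken for a name from the list of things; names that differ only in an ending like _2 or _b are one class to them, and where a whole thing is asked for, a point or a joint stands for the part that bears it (a point fixed in the world has none). Each returns a list of dicts, best first, with "score" (0 to 1); they miss things now and then, are a little off and sometimes report something else, mostly with a low value. They report only what shows in the picture. A call takes as long as a camera call. They do not tell look-alikes from the thing itself.
- search_frame(camera, label): "rect" ([centre column, centre row, width, height] in pixels, round what is visible of it).
- trace(camera, label): "mask" (480x640 bool, what is visible of it) and "rect" ([centre column, centre row, width, height] in pixels, round what is visible of it).
- spot_point(camera, label): "xy" ([column, row] in pixels: a listed point, or the origin of a listed thing).
The state is a dict: "time_s": time; "joints": joint angles; "dq": joint speeds; "tau": joint torques, N m; "eef_pos": TCP position; "ee_rot": TCP orientation; "force": force on the tool from outside, world axes, zero at the start; "wrist_torque": the same for the moment, N m; "grip_width": opening from 0.0 (shut) to 1.0 (fully open); "grip_force": force on a finger pad.
Only numpy, scipy, OpenCV 4.12 (cv2) and the standard library are available. Lean on these libraries where they do the work, as an engineer would, in place of code of your own. Each camera call takes 0.05 s, during which the arm holds its last target. There are 200 camera calls.

## Working session

There is one attempt and no reset: what is moved stays moved. The work goes in short steps, Python scripts to look and compute and a tool call to move; the robot and the scene stay as the last step left them, time stands still between calls to the robot, and variables do not carry over. Pictures are saved under pics/ and viewed, at most 10 in all, crops included, and the job is handed in when it is done.

Besides the shell and the picture viewer there is one more tool, called after "Call:" by a JSON object that holds its "op" and its "data". step_arm: Moves the arm, as the interface text tells. Its arguments: {"type":"object","properties":{"commands":{"type":"string"},"newtons":{"type":"number"}},"required":["commands"]}

```bash
mkdir -p pics
cat > h.py <<'E'
from rig import *
import numpy as np, cv2
def ray(cam,px,z):
    m=camera_model(cam);K=np.array(m["mtx"]);R=np.array(m["rotation"]);e=np.array(m["eye"])
    d=R@np.linalg.inv(K)@np.array([px[0],px[1],1.]); t=(z-e[2])/d[2]; return (e+t*d)[:2]
def proj(cam,P):
    m=camera_model(cam);K=np.array(m["mtx"]);R=np.array(m["rotation"]);e=np.array(m["eye"])
    c=K@(R.T@(np.array(P,float)-e)); return c[:2]/c[2]
E
python3 - <<'E'
from h import *
for c in("top","side"):
    im=capture(c);cv2.imwrite(f"pics/{c}0.png",im[:,:,::-1]);m=camera_model(c);print(c,m["eye"],np.round(m["rotation"],2).tolist())
    for l,z in dict(hub=54,arm0=35,arm1=35,arm2=35,arm3=35,bay=30,pivot=38,bar_tip=38,cup_a=24,jar_a=24,jar_b=24,spool_b=24,turntable=0,plier_a=0,syringe_a=0,tray_nest_b=0).items():
        print(l,[(np.round(d["xy"]).tolist(),round(d["score"],2),np.round(ray(c,d["xy"],z)).tolist()) for d in spot_point(c,l)[:3]])
print(sense())
E
```

```text
top [ 313.61794577  143.13097822 1084.51151858] [-0.08, 0.72, -0.69, 0.07]Traceback (most recent call last):
  File "<stdin>", line 5, in <module>
  File "h.py", line 5, in ray
    d=R@np.linalg.inv(K)@np.array([px[0],px[1],1.]); t=(z-e[2])/d[2]; return (e+t*d)[:2]
      ~^~~~~~~~~~~~~~~~~
ValueError: matmul: Input operand 1 has a mismatch in its core dimension 0, with gufunc signature (n?,k),(k,m?)->(n?,m?) (size 3 is different from 4)
```

View pics/top0.png

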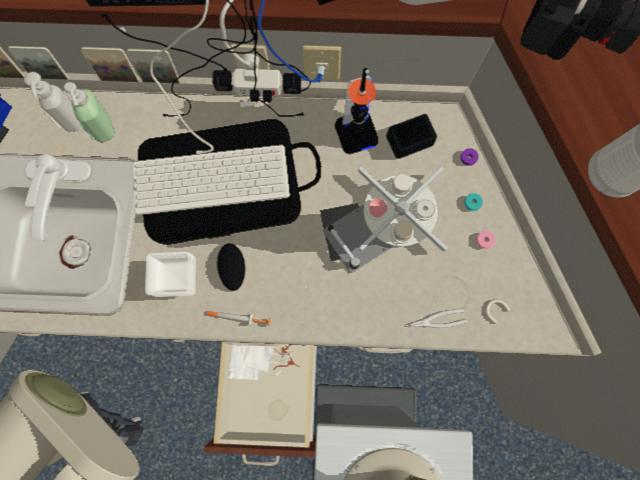

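```bash
sed -i 's/R=np.array(m\["rotation"\])/R=Rotation.from_quat(np.roll(m["rotation"],-1)).as_matrix()/; 2a from scipy.spatial.transform import Rotation' h.py
python3 - <<'E'
from h import *
for c in("top","side"):
    im=capture(c);cv2.imwrite(f"pics/{c}0.png",im[:,:,::-1]);print(c,camera_model(c)["eye"])
    if c=="top": cv2.imwrite("pics/top0c.png",cv2.resize(im[140:290,300:500,::-1],None,fx=4,fy=4,interpolation=2))
    for l,z in dict(hub=54,arm0=35,arm1=35,arm2=35,arm3=35,bay=30,pivot=38,bar_tip=38,cup_a=24,jar_a=24,jar_b=24,spool_b=24,turntable=0,plier_a=0,syringe_a=0,tray_nest_b=0).items():
        print(l,[(np.round(d["xy"]).tolist(),round(d["score"],2),np.round(ray(c,d["xy"],z)).tolist()) for d in spot_point(c,l)[:3]])
print(sense())
E
```

```text
top [ 313.61794577  143.13097822 1084.51151858]
hub [([404.0, 207.0], 0.91, [605.0, -9.0])]
arm0 [([357.0, 166.0], 0.71, [701.0, 93.0]), ([443.0, 167.0], 0.67, [706.0, -99.0]), ([444.0, 250.0], 0.65, [519.0, -99.0])]
arm1 [([357.0, 166.0], 0.71, [701.0, 93.0]), ([443.0, 167.0], 0.67, [706.0, -99.0]), ([444.0, 250.0], 0.65, [519.0, -99.0])]
arm2 [([357.0, 166.0], 0.71, [701.0, 93.0]), ([443.0, 167.0], 0.67, [706.0, -99.0]), ([444.0, 250.0], 0.65, [519.0, -99.0])]
arm3 [([357.0, 166.0], 0.71, [701.0, 93.0]), ([443.0, 167.0], 0.67, [706.0, -99.0]), ([444.0, 250.0], 0.65, [519.0, -99.0])]
bay [([379.0, 220.0], 0.64, [580.0, 41.0])]
pivot []
bar_tip [([330.0, 230.0], 0.62, [554.0, 147.0]), ([423.0, 210.0], 0.22, [605.0, -53.0])]
cup_a [([378.0, 209.0], 0.69, [607.0, 42.0]), ([356.0, 261.0], 0.42, [489.0, 88.0])]
jar_a [([401.0, 235.0], 0.82, [550.0, -9.0]), ([401.0, 185.0], 0.65, [665.0, -6.0])]
jar_b [([401.0, 235.0], 0.82, [550.0, -9.0]), ([401.0, 185.0], 0.65, [665.0, -6.0])]
spool_b [([474.0, 201.0], 0.71, [633.0, -168.0]), ([483.0, 237.0], 0.69, [554.0, -186.0]), ([418.0, 209.0], 0.6
[... 1845 characters left out ...]
480.0])]
{'time_s': 1.8, 'joints': array([ 9.64611725e-01,  3.12951550e-01,  1.49771814e+00, -3.47086960e-06,
        1.33100752e+00, -2.23402601e-01]), 'dq': array([-0.00103538, -0.00017586, -0.00128485,  0.00045907,  0.00022612,
       -0.00067077]), 'tau': array([-3.94901472e-04, -4.12172449e+01, -2.59894431e+01, -1.95272860e-04,
        5.93389414e-04,  8.10036454e-06]), 'eef_pos': array([196.10208357, 486.999815  , 248.26094822]), 'ee_rot': array([-1.54962612e-05,  1.90224275e-01,  9.81740660e-01, -3.93744245e-05]), 'force': array([-0.25010713,  0.76440345, -0.35591864]), 'wrist_torque': array([-0.02063869,  0.01076341,  0.00153242]), 'grip_force': 0.0, 'grip_width': 0.9972308920063626}
```

View pics/top0c.png

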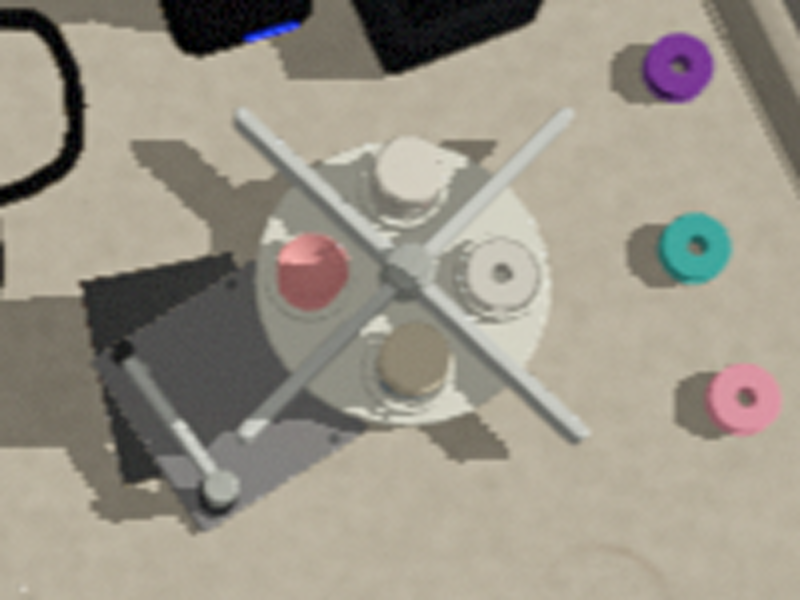

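View pics/side0.png

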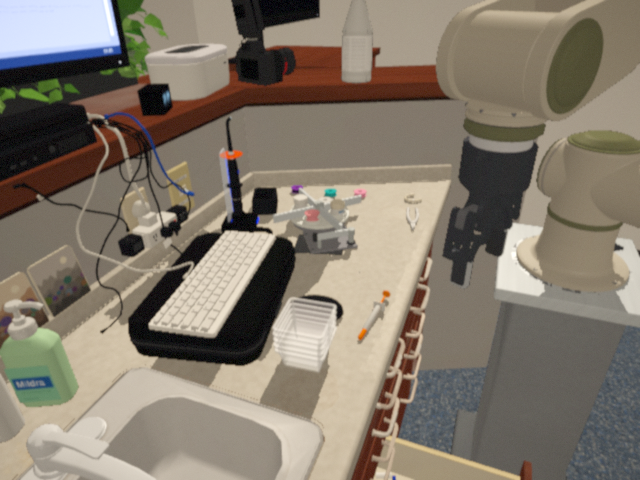

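The open red-inside cup at top pixel (378,208) is the waisted, lidless dish. The lidded jars at (401,184) and (403,230) and the spool at (425,208) are the other wells, and the purple, turquoise and pink rings on the right are look-alikes. The crop confirms this. The hub is at about (607,-6), the bay bears about 125° and the cup about 92°, so the carousel turns about +33°. I'll push the arm at 227°.

Call:
{"op": "step_arm", "data": {"commands": "0 -49.2 -39.5 0 0 0 0;0 -49.2 -39.5 0 0 0 0;0 -49.2 -39.5 0 0 0 0;0 -49.2 -39.5 0 0 0 0;0 -49.2 -39.5 0 0 0 0;0 -49.2 -39.5 0 0 0 0;0 -49.2 -39.5 0 0 0 0;0 -49.2 -39.5 0 0 0 0;0 -49.2 -39.5 0 0 0 0;0 -49.2 -39.5 0 0 0 0;0 -49.2 -39.5 0 0 0 0;0 -49.2 -39.5 0 0 0 0;0 -49.2 -39.5 0 0 0 0;0 -49.2 -39.5 0 0 0 0;0 -49.2 -39.5 0 0 0 0;0 -49.2 -39.5 0 0 0 0;0 -49.2 -39.5 0 0 0 0;0 -49.2 -39.5 0 0 0 0", "newtons": 20}}

```text
time_s: 3.3
eef_pos: [504.7, -62.8, 248.1]
ee_rot: [-0.0, 0.19, 0.982, 0.0]
force: [0.4, 0.1, 0.5]
grip_width: -0.002
grip_force: 0.0
```

Call:
{"op": "step_arm", "data": {"commands": "0 0 0 4 0 0 0;0 0 0 8 0 0 0;0 0 0 12 0 0 0;0 0 0 15 0 0 0;0 0 0 17 0 0 0;0 0 0 18.5 0 0 0;0 0 0 19.5 0 0 0;0 0 0 20.3 0 0 0;0 0 0 20.3 0 0 0;0 0 0 20.3 0 0 0"}}

```text
time_s: 4.13
eef_pos: [505.2, -62.8, 45.9]
ee_rot: [0.0, 0.19, 0.982, -0.0]
force: [-0.6, 0.3, 0.6]
grip_width: -0.001
grip_force: 0.0
```

```bash
cat > look.py <<'E'
import sys
from h import *
im=capture("top");cv2.imwrite(f"pics/{sys.argv[1]}.png",cv2.resize(im[140:290,300:500,::-1],None,fx=4,fy=4,interpolation=2))
for l,z in dict(hub=54,arm0=35,bar_tip=38,cup_a=24,jar_a=24,spool_b=24,turntable=0).items():
    print(l,[(np.round(d["xy"]).tolist(),round(d["score"],2),np.round(ray("top",d["xy"],z)).tolist()) for d in spot_point("top",l)[:4]])
print(sense()["force"],sense()["eef_pos"])
E
python3 look.py t1
```

```text
hub [([402.0, 204.0], 0.95, [613.0, -6.0])]
arm0 [([359.0, 166.0], 0.88, [701.0, 87.0]), ([361.0, 252.0], 0.59, [507.0, 79.0]), ([441.0, 165.0], 0.55, [712.0, -95.0])]
bar_tip [([330.0, 231.0], 0.6, [551.0, 146.0])]
cup_a [([356.0, 262.0], 0.73, [486.0, 88.0]), ([377.0, 206.0], 0.69, [615.0, 46.0])]
jar_a [([400.0, 186.0], 0.83, [663.0, -5.0]), ([401.0, 230.0], 0.7, [560.0, -7.0]), ([241.0, 316.0], 0.57, [362.0, 328.0])]
spool_b [([472.0, 203.0], 0.66, [630.0, -165.0]), ([418.0, 209.0], 0.47, [611.0, -45.0])]
turntable [([398.0, 216.0], 0.8, [600.0, -4.0]), ([421.0, 208.0], 0.22, [619.0, -56.0]), ([354.0, 260.0], 0.16, [495.0, 91.0])]
[ 0.49364721 -0.7600917  -0.48816559] [505.07942717 -63.26907968  45.57281903]
```

View pics/t1.png

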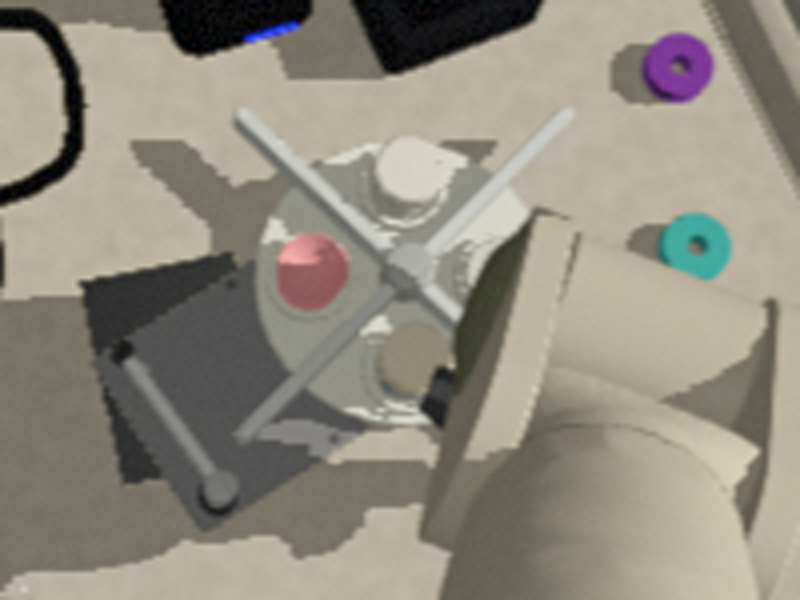

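Nothing has moved: the cup is at crop (312,270) and the finger stands free beside the hidden arm. Next I push along the arc.

Call:
{"op": "step_arm", "data": {"commands": "0 -0.6 -0.25 0 0 0 0;0 -1.2 -0.5 0 0 0 0;0 -1.7 -0.7 0 0 0 0;0 -2.1 -0.9 0 0 0 0;0 -2.5 -1.1 0 0 0 0;0 -2.9 -1.3 0 0 0 0;0 -3.3 -1.45 0 0 0 0;0 -3.7 -1.6 0 0 0 0;0 -4.1 -1.75 0 0 0 0;0 -4.5 -1.85 0 0 0 0;0 -4.9 -1.95 0 0 0 0;0 -5.3 -2.05 0 0 0 0;0 -5.7 -2.1 0 0 0 0;0 -6.1 -2.15 0 0 0 0;0 -6.4 -2.2 0 0 0 0;0 -6.7 -2.2 0 0 0 0;0 -6.9 -2.2 0 0 0 0;0 -7 -2.2 0 0 0 0;0 -7 -2.2 0 0 0 0"}}

```text
time_s: 6.12
eef_pos: [561.9, -109.9, 45.3]
ee_rot: [0.0, 0.19, 0.982, -0.0]
force: [0.5, -1.3, 0.8]
grip_width: 0.0
grip_force: 0.0
```

```bash
python3 look.py t2
```

```text
hub [([402.0, 206.0], 0.7, [608.0, -6.0]), ([237.0, 315.0], 0.59, [364.0, 331.0])]
arm0 [([343.0, 188.0], 0.95, [649.0, 121.0]), ([418.0, 156.0], 0.82, [730.0, -42.0]), ([387.0, 262.0], 0.58, [489.0, 23.0])]
bar_tip [([329.0, 227.0], 0.67, [559.0, 150.0]), ([390.0, 186.0], 0.4, [656.0, 18.0]), ([378.0, 219.0], 0.18, [581.0, 44.0])]
cup_a [([378.0, 218.0], 0.65, [587.0, 44.0]), ([418.0, 196.0], 0.53, [641.0, -45.0])]
jar_a [([390.0, 188.0], 0.77, [655.0, 17.0]), ([410.0, 232.0], 0.58, [557.0, -27.0])]
spool_b [([418.0, 199.0], 0.8, [633.0, -44.0])]
turntable [([400.0, 216.0], 0.82, [599.0, -8.0]), ([417.0, 197.0], 0.74, [645.0, -46.0]), ([409.0, 231.0], 0.6, [566.0, -29.0])]
[-0.1320346   0.37850693  0.1986279 ] [ 561.66402148 -109.73464982   45.34164791]
```

View pics/t2.png

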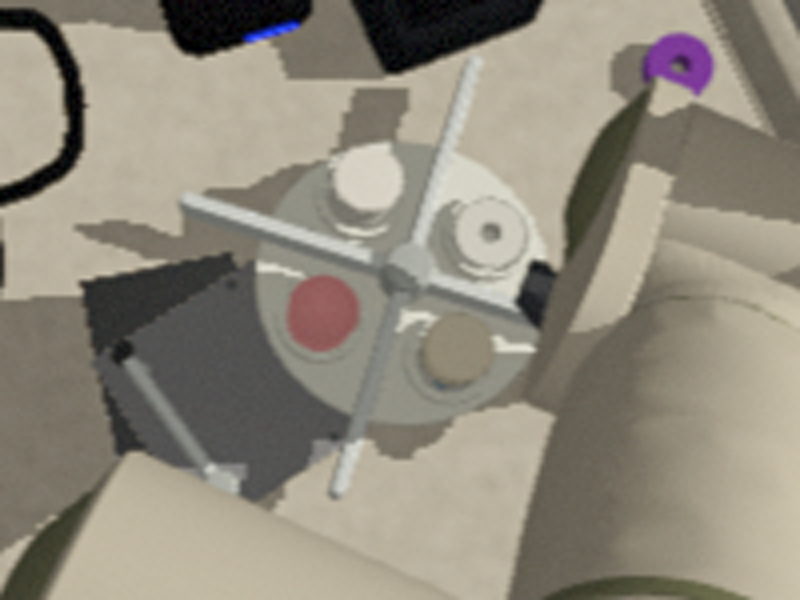

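The cup is now at crop (322,312), having turned about 27°. Before the last few degrees I'll check the bay bearing from the tongue edge in the first picture.

Run:
```python
from h import *
c=lambda x,y:(300+x/4-.4,140+y/4-.4)
r=lambda x,y,z:ray("top",c(x,y),z)
H=r(408,268,54);print("H",H)
a,b=r(95,352,7),r(200,530,7);d=a-b;print("edge bearing",np.degrees(np.arctan2(d[1],d[0]))+90)
a,b=r(200,530,7),r(365,430,7);d=a-b;print("side bearing",np.degrees(np.arctan2(d[1],d[0])))
for z in(46,56):
  P=r(220,488,z);d=P-H;print("pivot",P,np.hypot(*d),np.degrees(np.arctan2(d[1],d[0]))-16.7)
print("tip",r(122,350,46))
for n,p in(("arms now",[(187,202),(474,62),(338,490)]),):
  for q in p:
    d=r(*q,46)-H;print(n,np.hypot(*d),np.degrees(np.arctan2(d[1],d[0]))%90)
d=r(322,312,48)-H;print("cup",np.hypot(*d),np.degrees(np.arctan2(d[1],d[0])))
```

```text
H [606.14494245  -4.58634642]
edge bearing 122.15381031814519
side bearing 123.47014316261726
pivot [484.26894773  92.53196142] 155.8387750449345 124.75000207340268
pivot [482.62572088  93.01918776] 157.42883599565062 124.98402515608556
tip [557.02649754 146.99465092]
arms now 124.30852427604098 73.66271585571032
arms now 127.20091501171595 73.18067115125169
arms now 125.49354592183712 73.84484819998647
cup 51.32269381226055 118.56792585366289
```

Call:
{"op": "step_arm", "data": {"commands": "0 -0.25 0.05 0 0 0 0;0 -0.5 0.1 0 0 0 0;0 -0.75 0.15 0 0 0 0;0 -0.95 0.2 0 0 0 0;0 -1.05 0.2 0 0 0 0;0 -1.05 0.2 0 0 0 0;0 -1.05 0.2 0 0 0 0;0 -1.05 0.2 0 0 0 0;0 0 -0.2 0 0 0 0;0 1 -0.5 0 0 0 0;0 1.5 -0.5 -2 0 0 0;0 1.5 -0.5 -5 0 0 0;0 1.5 -0.5 -9 0 0 0;0 1.5 -0.5 -10 0 0 0;0 1.5 -0.5 -10 0 0 0"}}

```text
time_s: 7.77
eef_pos: [547.3, -109.3, 148.7]
ee_rot: [0.003, 0.19, 0.982, -0.001]
force: [-0.4, 0.5, -0.8]
grip_width: 0.001
grip_force: 0.0
```

```bash
python3 look.py t3
```

```text
hub [([402.0, 204.0], 0.81, [611.0, -5.0]), ([237.0, 314.0], 0.35, [365.0, 331.0])]
arm0 [([341.0, 195.0], 0.95, [633.0, 126.0]), ([416.0, 152.0], 0.57, [740.0, -39.0]), ([390.0, 265.0], 0.57, [482.0, 17.0])]
bar_tip [([327.0, 227.0], 0.74, [558.0, 153.0])]
cup_a [([380.0, 221.0], 0.84, [579.0, 39.0]), ([399.0, 216.0], 0.19, [593.0, -4.0])]
jar_a [([387.0, 188.0], 0.78, [658.0, 23.0])]
spool_b [([413.0, 194.0], 0.54, [646.0, -34.0])]
turntable [([398.0, 215.0], 0.78, [602.0, -4.0]), ([379.0, 221.0], 0.34, [586.0, 37.0])]
[-0.93220313  0.08483452 -0.36703878] [ 545.60881692 -108.63872605  144.38059677]
```

View pics/t3.png

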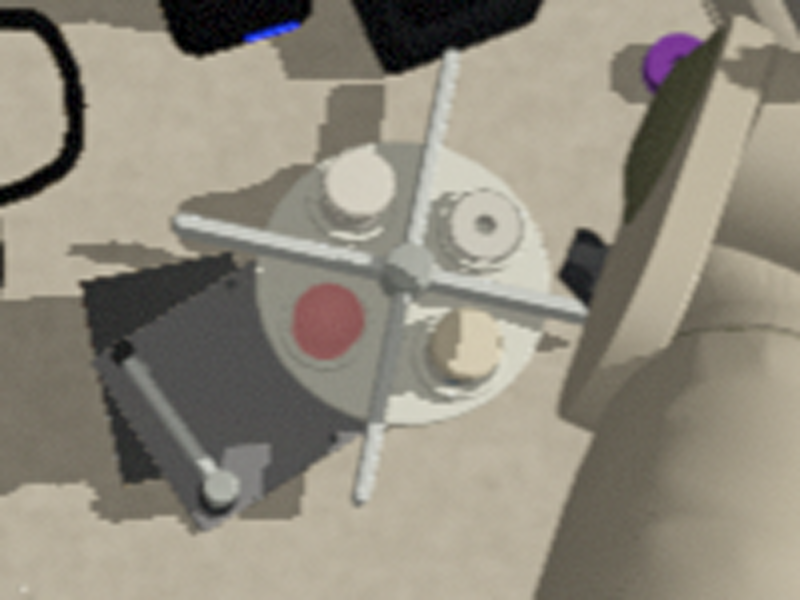

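The turntable is about square: the cup is at crop (328,320) and the arms are at ±45° to the opening. Next I move the shut fingers over the gap between disc and bar and go down there.

Call:
{"op": "step_arm", "data": {"commands": "0 1.5 4 0 0 0 0;0 3 7.7 0 0 0 0;0 4.3 11 0 0 0 0;0 5.5 14 0 0 0 0;0 6.4 16.5 0 0 0 0;0 7.2 18.5 0 0 0 0;0 7.2 18.5 0 0 0 0;0 7.2 18.5 0 0 0 0;0 7.2 18.5 3 0 0 0;0 7.2 18.5 6 0 0 0;0 7.2 18.5 8 0 0 0;0 7.2 18.5 9.5 0 0 0;0 7.2 18.5 10.2 0 0 0;0 7.2 18.5 10.2 0 0 0;0 7.2 18.5 10.2 0 0 0"}}

```text
time_s: 9.42
eef_pos: [548.6, 89.1, 43.8]
ee_rot: [0.0, 0.191, 0.982, -0.0]
force: [0.1, 0.5, 0.2]
grip_width: -0.0
grip_force: 0.0
```

```bash
python3 look.py t4
```

```text
hub [([404.0, 208.0], 0.79, [602.0, -10.0]), ([411.0, 231.0], 0.61, [554.0, -26.0])]
arm0 [([412.0, 154.0], 0.97, [735.0, -30.0]), ([462.0, 217.0], 0.57, [592.0, -138.0])]
bar_tip [([417.0, 152.0], 0.71, [738.0, -40.0])]
cup_a []
jar_a [([416.0, 231.0], 0.79, [562.0, -40.0])]
spool_b [([470.0, 202.0], 0.75, [631.0, -159.0]), ([484.0, 238.0], 0.6, [551.0, -188.0])]
turntable [([398.0, 216.0], 0.79, [598.0, -6.0]), ([461.0, 220.0], 0.26, [594.0, -146.0])]
[0.31662493 0.1380673  0.36000046] [548.35073324  89.74716524  43.67520189]
```

View pics/t4.png

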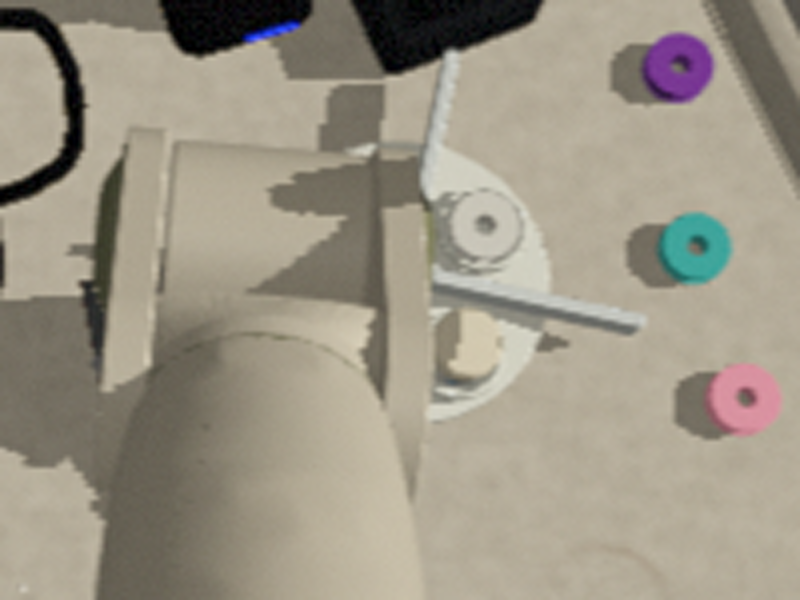

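The carousel is unchanged (arm end at crop (452,52)) and there is no contact force. The wrist hides the bar. I push the bar outward along its arc.

Call:
{"op": "step_arm", "data": {"commands": "0 0.7 0.6 0 0 0 0;0 1.3 1.1 0 0 0 0;0 1.8 1.5 0 0 0 0;0 2.3 1.9 0 0 0 0;0 2.8 2.3 0 0 0 0;0 3.3 2.7 0 0 0 0;0 3.8 3.0 0 0 0 0;0 4.3 3.15 0 0 0 0;0 4.8 3.3 0 0 0 0;0 5.3 3.4 0 0 0 0;0 5.8 3.5 0 0 0 0;0 6.3 3.55 0 0 0 0;0 6.8 3.5 0 0 0 0;0 7.3 3.4 0 0 0 0;0 7.8 3.25 0 0 0 0;0 8.2 3.1 0 0 0 0;0 8.5 2.95 0 0 0 0;0 8.8 2.8 0 0 0 0;0 8.9 2.8 0 0 0 0;0 8.9 2.8 0 0 0 0"}}

```text
time_s: 11.48
eef_pos: [475.8, 149.0, 43.3]
ee_rot: [-0.0, 0.19, 0.982, -0.0]
force: [-0.3, -0.6, 0.6]
grip_width: 0.002
grip_force: 0.0
```

Call:
{"op": "step_arm", "data": {"commands": "0 -0.4 0.6 0 0 0 0;0 -0.9 1.2 0 0 0 0;0 -0.9 1.2 0 0 0 0;0 -0.9 1.2 -3 0 0 0;0 -0.9 1.2 -7 0 0 0;0 -0.9 1.2 -11 0 0 0;0 -0.9 1.2 -15 0 0 0;0 2 5 -17 0 0 0;0 5 8 -18 0 0 0;0 8 11 -19 0 0 0;0 11 14 -20 0 0 0;0 14 17 -20 0 0 0;0 17 20 -20 0 0 0;0 20 23 -20 0 0 0;0 20 23 -20 0 0 0;0 20 23 -20 0 0 0"}}

```text
time_s: 12.82
eef_pos: [374.4, 440.2, 242.8]
ee_rot: [-0.0, 0.188, 0.982, 0.0]
force: [-0.0, 0.4, 0.3]
grip_width: 0.001
grip_force: 0.0
```

```bash
python3 look.py t5
```

```text
hub [([402.0, 206.0], 0.8, [608.0, -5.0]), ([315.0, 282.0], 0.58, [438.0, 173.0])]
arm0 [([414.0, 154.0], 0.96, [734.0, -34.0]), ([464.0, 219.0], 0.82, [588.0, -142.0]), ([343.0, 193.0], 0.78, [637.0, 122.0]), ([391.0, 265.0], 0.7, [481.0, 14.0])]
bar_tip [([318.0, 283.0], 0.59, [436.0, 167.0]), ([415.0, 152.0], 0.3, [738.0, -36.0])]
cup_a [([382.0, 223.0], 0.78, [577.0, 33.0]), ([387.0, 190.0], 0.22, [652.0, 23.0])]
jar_a [([414.0, 231.0], 0.75, [560.0, -36.0]), ([388.0, 187.0], 0.58, [659.0, 21.0])]
spool_b [([482.0, 239.0], 0.68, [548.0, -185.0]), ([474.0, 203.0], 0.62, [629.0, -169.0]), ([414.0, 198.0], 0.59, [635.0, -36.0]), ([380.0, 224.0], 0.23, [573.0, 37.0])]
turntable [([398.0, 215.0], 0.8, [601.0, -3.0]), ([403.0, 206.0], 0.72, [622.0, -15.0]), ([342.0, 193.0], 0.36, [649.0, 122.0])]
[-0.28057956 -0.81967426  0.1868386 ] [377.08906416 436.28507504 243.44629833]
```

View pics/t5.png

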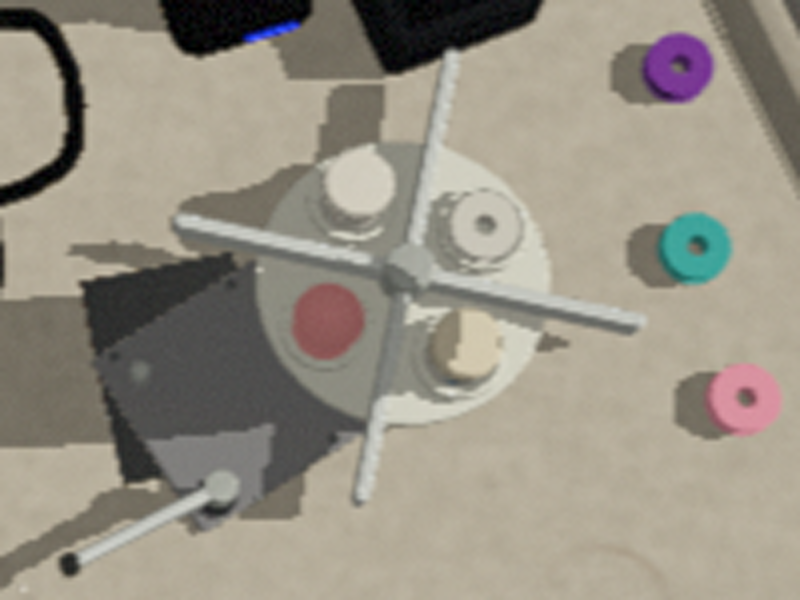

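The bar is swung out, with its tip at crop (68,563), about 1.57 rad. The dish at crop (328,320) is still square at the opening and everything stands upright. I'll hand in the job now.

```bash
python3 -c "
from rig import *
print(finish_job())"
```

```text
the job is handed in; nothing more can be done
None
```

The dish stands at the pick-up opening, within about 5 mm by camera. The swing bar is open to about 1.57 rad, and the job is handed in; no verdict was returned.

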